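Weigh two look-alike sample pots and press the heavy one home in the nest

ROBOT

A 7-joint arm with a two-finger parallel gripper is mounted at the origin on a cart in front of the work surface, level with it; the furniture and walls round the work are solid. World frame = base frame: x ahead of the robot, y to its left, z up, the work surface at z = 0. Lengths are in m, angles in rad, forces in N, time in s.
With the tool pointing down it reaches from about 0.425 to 0.925 m from the base axis. Payload 6.8 kg.
Tool frame: the origin (TCP) lies between the finger pads; the fingertips stand 14 mm ahead of it and the grasp point (between the pads) lies 5 mm behind it; z points along the fingers, y is the line along which they close (so a half turn about z gives the same grasp; the last joint's range is limited). The gripper opens to 85 mm and grips with 20 to 120 N. Pads are 22 mm wide; open, the fingers measure 114 mm over their backs; the gripper's body (76 mm by 85 mm) begins 54 mm behind the grasp point. The pads swing forward as they close: fully open they stand 13 mm farther back than shut.
Start: joints at [-1.315, 0.477, 0.022, 1.555, -0.011, 1.109, -0.083], TCP at [0.24, 0.631, 0.214] pointing down, gripper open.
Joint ranges: [-2.96, 2.96], [-0.34, 2.1], [-1.41, 1.46], [0.24, 2.44], [-1.37, 4.51], [0.17, 1.92], [-2.96, 2.96]. Speed limits (rad/s): [2.39, 2.39, 3.14, 3.14, 3.14, 3.14, 3.14].

INTERFACE

Orientations are given as a rotation vector (axis times angle).
In Python, from bench import r, eyes, ticket gives the robot as it stands. The module is installed in compiled form; this text tells all that it offers.
- The arm moves only by the tool arm_command, never from a script. Its argument "plan" is text: rows parted by semicolons, each of 4 numbers parted by spaces: the shift along the tool's x, y, z in m, then the turn about the tool's z in degrees. In form: tx ty tz yaw; .... A call has 1 to 20 rows; each row shifts and turns the commanded pose from where the row before left it, along the tool's axes as they then stand; what a row does not reach is not made up. A row lasts 1/8 s, in which the tool goes at most 62.5 mm and 10.7 degrees, less where a joint would pass 70% of its speed; a pose out of reach is approached as far as the arm can. A call is refused whole if a number of a shift passes 0.0625 or a number of a turn 10.7, either way. A call with a gripper value outside its range is refused whole. "hand" is the closure, from -1 (fully open) to 1 (shut), set as the call begins (left out, the last holds). The fingers move at their own pace and stop on an object; "grip_force" is the grip in N (left out, the last holds). Time passes only in rows, so rows that do not move let the fingers close. It gives the time, the measured TCP pose, the force, the opening and the grip force at its end, in the units of the state.
- r.get_obs(): the state, without advancing time (a new reading comes with each control period).
- eyes.grab_frame(name): name is "scene" or "top" or "wrist"; returns (picture, depth): 400x640x3 uint8, red, green, blue; 400x640 float32, m along the optical axis (not along the pixel's ray), 0 where there is no reading.
- eyes.calibration(name): a dict with "fov_y" (degrees; the focal length in pixels is half the picture's height over the tangent of half this angle, whatever the lens; pixels are square), "cx", "cy" (the principal point, pixels), "origin" and "attitude" of the camera in the world; the wrist camera has in their place "tool_from_camera" (4x4, takes a point from camera to tool coordinates, whose origin is the TCP and whose axes are the flange's). Camera axes: x right, y up, looking along -z (the intrinsics and any distortion apply to the point x, -y, -z); pixel columns grow to the right and rows downward; lengths in m; the calibration is good to about 2 mm. The wrist camera is an equidistant fisheye: a pixel r from the principal point sees the ray r / f radians off the axis. A picture is of the moment at which its call begins: read the wrist's pose just before it. calibration takes no time and is no camera call.
- ticket.hand_in(): hands the job in; it is judged then, once.
The state is a dict: "clock": time; "joints": joint angles; "qvel": joint speeds; "tau": joint torques, N m; "tcp_pos": TCP position; "orientation": TCP orientation; "contact_force": force on the tool from outside, world axes, zero at the start; "moment": the same for the moment, N m; "grip_width": finger opening in m; "gripper_force": force on a finger pad.
Only numpy, scipy, OpenCV 4.12 (cv2) and the standard library are available. Lean on these libraries where they do the work, as an engineer would, in place of code of your own. Each camera call takes 0.05 s, during which the arm holds its last target. There are 200 camera calls.

TASK

The two yellow-capped sample pots beside the round nest look alike, but one is full and heavy and one is underfilled and light: set one on the pan of the beam balance, let go, and read the beam (the pan sinks below level under the heavy pot and stays above level under the light one). Stand the heavy pot in the nest and press it straight down against the stiff seat until it is firmly on the hidden stop, hold about 15 N on it for a moment and never push harder than 30 N. Finish with the light pot standing upright by itself in the middle of the pan, ready to be topped up; go gently on the balance and do not disturb the other things.

Things in the scene. Friction and masses are not known exactly. Their poses are not given: they have to be found in the camera images.
- pot_1_center (a point): A white round sample pot with a yellow screw cap, body 46 mm and cap 48 mm across, 56 mm tall, straight-sided. This point: its centre, 28 mm above its underside, z up its axis. One of two pots that look exactly alike; one weighs 200 to 250 g, the other 85 to 110 g, and which stands where changes.
- pot_2_center (a point): A white round sample pot with a yellow screw cap, body 46 mm and cap 48 mm across, 56 mm tall, straight-sided. This point: its centre, 28 mm above its underside, z up its axis. One of two pots that look exactly alike; one weighs 200 to 250 g, the other 85 to 110 g, and which stands where changes.
- balance_pan: Steel pan of the beam balance, 88 mm across, rim 4 mm high, 82 mm across inside. Origin: centre of its upper surface, about 75 mm above the worktop when the beam is level. It stays horizontal and travels 15 mm up or down from level; empty, it is at its upper end. It yields to under 4 N until its lower end. A pointer and scale stand 110 mm behind it, up to 136 mm high.
- balance_beam (a joint): Tilt of the beam in rad: -0.14 pan fully up (empty), 0 level (about 160 g on the pan), +0.14 pan fully down. Sprung and damped, it settles in about a second: the light pot leaves it at about -0.10 to -0.05, the heavy pot at about +0.04 to +0.14.
- nest: Fixed round aluminium collar for one pot, 80 mm across and 45 mm high, with an upright bore 53 mm across, open at the top. The origin is the centre of its underside, on the worktop; z up along the bore. A pot stands in it with at least 28 mm of its height above the rim. A tall blue and cream vacuum pump stands just behind it: pass in front of it on the way from the balance.
- nest_seat: Black disc, 48 mm across, in the nest's bore, on which the pot stands. Origin: centre of its upper face. It starts 8 to 19 mm below the rim, slides down with 5 N of friction and stays where it is left, until it meets a rigid stop 20 to 28 mm below the rim, which varies and cannot be seen: only the rising force tells. Hold the pot against the stop with 8 to 30 N for a moment.
Things that resemble listed ones, but are neither listed nor needed, are in the scene too. What is shaped like the part that bears pot_1_center but black or turquoise is not meant.

How it is judged:
On the way, in this order (a step that is already met when the one before it is completed fails the run):
1. one of the two pots stands on the balance pan, let go and at rest (((contact force between pot_1 and balance_pan above 0.4 N and contact force between the fingers and pot_1 below 0.05 N and horizontal distance between pot_1_center and balance_pan below 0.025 m and angle between pot_1_center's own z axis and vertical below 0.12 rad and linear speed of pot_1 below 0.02 m/s) or (contact force between pot_2 and balance_pan above 0.4 N and contact force between the fingers and pot_2 below 0.05 N and horizontal distance between pot_2_center and balance_pan below 0.025 m and angle between pot_2_center's own z axis and vertical below 0.12 rad and linear speed of pot_2 below 0.02 m/s))), for 0.3 s.
2. a pot stands upright in the nest and is pressed against the stop with more than 8 N (((horizontal distance between pot_1_center and nest below 0.006 m and angle between pot_1_center's own z axis and vertical below 0.1 rad and z of pot_1_center in the frame of nest below 0.058 m and contact force between pot_1 and nest_seat above 8 N) or (horizontal distance between pot_2_center and nest below 0.006 m and angle between pot_2_center's own z axis and vertical below 0.1 rad and z of pot_2_center in the frame of nest below 0.058 m and contact force between pot_2 and nest_seat above 8 N))), for 0.05 s.
At the end, for the whole second after the job is handed in: One pot stands upright (within 0.1 rad) in the nest, centred within 6 mm and down on its seat, after having been pressed against the stop; the other stands upright and free on the balance pan, within 25 mm of its middle, and the beam shows it to be the light one (pan above level); all is at rest (((horizontal distance between pot_1_center and nest below 0.006 m and angle between pot_1_center's own z axis and vertical below 0.1 rad and z of pot_1_center in the frame of nest below 0.058 m and z of pot_1_center in the frame of nest_seat below 0.031 m and linear speed of pot_1 below 0.01 m/s and contact force between pot_2 and balance_pan above 0.4 N and contact force between the fingers and pot_2 below 0.05 N and horizontal distance between pot_2_center and balance_pan below 0.025 m and angle between pot_2_center's own z axis and vertical below 0.12 rad and linear speed of pot_2 below 0.02 m/s) or (horizontal distance between pot_2_center and nest below 0.006 m and angle between pot_2_center's own z axis and vertical below 0.1 rad and z of pot_2_center in the frame of nest below 0.058 m and z of pot_2_center in the frame of nest_seat below 0.031 m and linear speed of pot_2 below 0.01 m/s and contact force between pot_1 and balance_pan above 0.4 N and contact force between the fingers and pot_1 below 0.05 N and horizontal distance between pot_1_center and balance_pan below 0.025 m and angle between pot_1_center's own z axis and vertical below 0.12 rad and linear speed of pot_1 below 0.02 m/s)) and value of joint balance_beam below -0.02 rad); the robot touches nothing.
It fails at once if the seat of the nest is pushed with more than 30 N (contact force between nest_seat and anything else above 30 N).
It fails at once if the balance pan is pushed with more than 15 N (contact force between balance_pan and anything else above 15 N).
It fails at once if a pot is tipped over (angle between any of pot_1_center, pot_2_center's own z axis and vertical above 0.5 rad).
It fails at once if one of the other loose things (rubber stopper, tweezers, side cutters, tape roll, timer, flask, beaker) is moved by more than 20 mm (distance of any of rubber_stopper_1, tweezers, side_cutters, masking_tape, lab_timer, flask_2, beaker_100 from where it was at the start of the episode above 0.02 m).
It also fails if it takes over 72 s, if anything falls off the work surface, if the arm or the gripper's body presses on something with over 40 N, if the wrist force passes 120 N, or if a joint passes its speed limit or range.

## Working session

There is one attempt and no reset: what is moved stays moved. The work goes in short steps, Python scripts to look and compute and a tool call to move; the robot and the scene stay as the last step left them, time stands still between calls to the robot, and variables do not carry over. Pictures are saved under pics/ and viewed, at most 10 in all, crops included, and the job is handed in when it is done.

Besides the shell and the picture viewer there is one more tool, called after "Call:" as name(argument=value, ...), one argument or row to a line, values as JSON. arm_command: Moves the arm, as the interface text tells. Its arguments: {"type":"object","properties":{"plan":{"type":"string"},"hand":{"type":"number"},"grip_force":{"type":"number"}},"required":["plan"]}

```bash
mkdir -p pics
cat > h.py <<'E'
import numpy as np, cv2
from bench import r, eyes, ticket
from scipy.spatial.transform import Rotation as R
def att(c):
    a=np.array(c["attitude"],float)
    return a if a.shape==(3,3) else R.from_rotvec(a).as_matrix()
def cloud(name,d,c):
    H,W=d.shape; f=H/2/np.tan(np.radians(c["fov_y"])/2)
    u,v=np.meshgrid(np.arange(W),np.arange(H))
    p=np.stack([(u-c["cx"])/f*d,-(v-c["cy"])/f*d,-d],-1)
    return p@att(c).T+np.array(c["origin"])
E
python3 - <<'E'
from h import *
print(r.get_obs())
for n in("scene","top"):
    c=eyes.calibration(n); print(n,c)
    p,d=eyes.grab_frame(n); np.savez(f"{n}.npz",p=p,d=d)
    cv2.imwrite(f"pics/{n}0.png",p[:,:,::-1])
print(eyes.calibration("wrist"))
E
```

```text
{'clock': 0.0, 'joints': array([-1.31511291,  0.47778563,  0.02233027,  1.55647658, -0.01151057,
        1.10928593, -0.08308367]), 'qvel': array([-0.0014823 ,  0.00238269, -0.00050919,  0.0009095 , -0.00127305,
        0.00065852, -0.00091905]), 'tau': array([ 2.04350267e-04, -5.96423578e+01,  1.60738081e+00, -2.81204742e+01,
        1.23418905e-02,  9.14461358e-03,  7.13827461e-06]), 'tcp_pos': array([0.23995653, 0.63023099, 0.21282465]), 'orientation': array([-5.68181850e-01, -3.08957066e+00,  2.85157467e-03]), 'contact_force': array([-0.23566446, -0.4712596 , -0.37352086]), 'moment': array([-0.05112386,  0.01306909,  0.02432379]), 'gripper_force': 0.0, 'grip_width': 0.08540523854986738}
scene {'fov_y': 52.40737496346921, 'cx': 318.15353430218494, 'cy': 201.74075533986695, 'origin': array([ 0.0442628 , -0.35054722,  0.44851092]), 'attitude': array([ 1.06914822, -0.36114083, -0.62509835])}
top {'fov_y': 52.76567880407277, 'cx': 318.7153340031061, 'cy': 198.32217586875635, 'origin': array([0.43241098, 0.25651966, 0.92035087]), 'attitude': array([ 0.07517793, -0.06746232, -1.55757602])}
{'fov_y': 65.70646984690485, 'cx': 319.2202640295409, 'cy': 197.0152728339611, 'tool_from_camera': array([[-1.16538767e-04,  9.44802795e-01,  3.27639535e-01,
         8.34698643e-02],
       [ 9.99999947e-01,  2.09790118e-04, -2.49272508e-04,
         6.00974830e-05],
       [-3.04248898e-04,  3.27639488e-01, -9.44802769e-01,
        -1.58959931e-01],
       [ 0.00000000e+00,  0.00000000e+00,  0.00000000e+00,
         1.00000000e+00]])}
```

View pics/scene0.png

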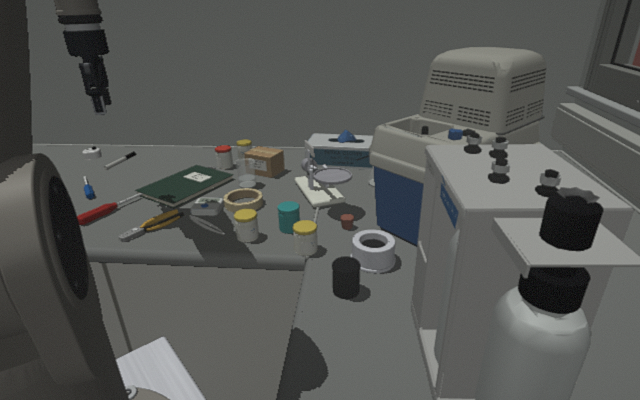

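View pics/top0.png

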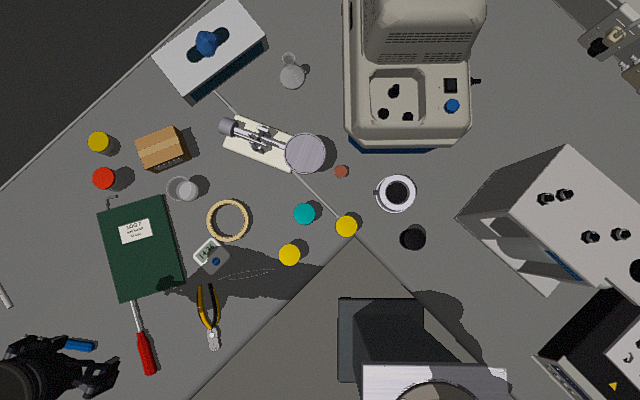

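Top view: the yellow caps are at (289,254), (346,226) and (98,142). The first two sit by the nest collar (396,194) and fit the description, while the far one stands beside the red pot. Turquoise (304,213) and black (412,238) are decoys. The pan is at (305,153).

```bash
cat >> h.py <<'E'
def ray(c,u,v,z,H=400):
    f=H/2/np.tan(np.radians(c["fov_y"])/2)
    dr=att(c)@np.array([(u-c["cx"])/f,-(v-c["cy"])/f,-1.]); o=np.array(c["origin"])
    return o+dr*(z-o[2])/dr[2]
def blobs(p,lo,hi,amin=80):
    m=cv2.inRange(cv2.cvtColor(p,cv2.COLOR_RGB2HSV),lo,hi)
    n,l,s,ce=cv2.connectedComponentsWithStats(m)
    return [(l==i,ce[i],s[i]) for i in range(1,n) if s[i][4]>=amin]
E
python3 - <<'E'
from h import *
for n in("top","scene"):
    z=np.load(n+".npz"); p,d=z["p"],z["d"]; c=eyes.calibration(n); P=cloud(n,d,c)
    for m,ce,s in blobs(p,(20,120,60),(35,255,255)):
        q=P[m]; zt=np.median(q[:,2]) if n=="top" else .056
        print(n,"yellow",ce.round(1),s,"cloud",np.median(q,0).round(4),"zmax",np.percentile(q[:,2],95).round(4),"ray.056",ray(c,*ce,.056).round(4))
z=np.load("top.npz");p,d=z["p"],z["d"];c=eyes.calibration("top");P=cloud("top",d,c)
# circle fit on height bands
def fit(name,box,z0,z1):
    x0,y0,x1,y1=box; s=P[y0:y1,x0:x1].reshape(-1,3); s=s[(s[:,2]>z0)&(s[:,2]<z1)]
    (cx,cy),rad=cv2.minEnclosingCircle(s[:,:2].astype(np.float32)); print(name,len(s),cx,cy,rad,np.median(s[:,2]),s[:,:2].mean(0))
fit("nest",(365,165,430,222),.039,.051)
fit("pan",(275,125,335,180),.078,.105)
x0,y0,x1,y1=383,180,410,208
s=P[y0:y1,x0:x1,2]; print("bore z",np.percentile(s,[5,25,50,75]).round(4))
s=P[138:170,290:322].reshape(-1,3);print("pan z",np.median(s[:,2]))
a=cv2.resize(p[110:290,200:440,::-1],(800,600),interpolation=cv2.INTER_CUBIC); cv2.imwrite("pics/crop1.png",a)
E
```

```text
top yellow [ 98.  141.1] [ 88 131  21  21 355] cloud [0.6311 0.7456 0.0557] zmax 0.0581 ray.056 [0.6311 0.7453 0.056 ]
top yellow [346.2 225.8] [335 215  23  22 381] cloud [0.4526 0.2021 0.0556] zmax 0.058 ray.056 [0.453  0.2018 0.056 ]
top yellow [289.1 254.4] [278 243  23  23 390] cloud [0.3914 0.323  0.0557] zmax 0.0581 ray.056 [0.3908 0.3227 0.056 ]
top yellow [201.8 308.6] [198 285  13  44 183] cloud [0.2662 0.519  0.0123] zmax 0.0153 ray.056 [0.2754 0.5042 0.056 ]
scene yellow [244.8 214.7] [235 209  21  13 219] cloud [0.3862 0.3183 0.0554] zmax 0.0569 ray.056 [0.3857 0.3171 0.056 ]
scene yellow [158.8 217.8] [141 210  37  17 166] cloud [0.2703 0.5167 0.0096] zmax 0.0132 ray.056 [0.2465 0.4226 0.056 ]
scene yellow [162.2 223.9] [146 216  34  15  97] cloud [0.2646 0.4828 0.0083] zmax 0.0115 ray.056 [0.2425 0.3928 0.056 ]
scene yellow [304.1 226.8] [293 221  24  13 243] cloud [0.4471 0.1979 0.0554] zmax 0.0566 ray.056 [0.4468 0.1973 0.056 ]
nest 600 0.527994692325592 0.09082144498825073 0.04009890556335449 0.04434097057522829 [0.5272846  0.09106782]
pan 1366 0.6027266979217529 0.29258742928504944 0.04395969584584236 0.09029011124132275 [0.60279553 0.29260307]
bore z [0.0229 0.0317 0.0337 0.0438]
pan z 0.09008814348251654
```

View pics/crop1.png

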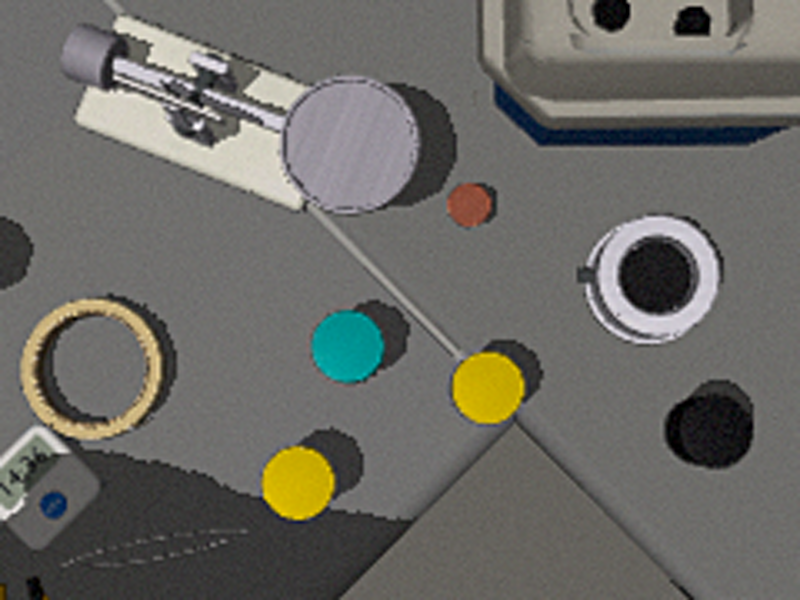

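The crop shows the yellow caps at (487,387) and (298,483), the turquoise decoy at (347,346), the nest bore at (657,275) and the pan at (350,143). Sizes and heights agree. Now I'll move above the first pot.

Call:
arm_command(
  plan="0 0 0 -10.45; 0 0 0 -10.45; -0.021 -0.043 0 0; -0.021 -0.043 0 0; -0.021 -0.043 0 0; -0.021 -0.043 0 0; -0.021 -0.043 0 0; -0.021 -0.043 0 0; -0.021 -0.043 0 0; -0.021 -0.043 0 0; -0.021 -0.043 0 0; -0.021 -0.041 0 0; 0 0 0 0; 0 0 0 0; 0 0 0 0",
  hand=-0.6,
)

```text
clock: 1.98
tcp_pos: [0.4499, 0.2043, 0.2137]
orientation: [0.005, -3.141, -0.0]
contact_force: [0.4, 0.6, -0.3]
grip_width: 0.0681
gripper_force: 0.0
```

```bash
cat >> h.py <<'E'
def wpose():
    o=r.get_obs(); return np.array(o["tcp_pos"]),R.from_rotvec(o["orientation"]).as_matrix()
def wdir(c,u,v):
    f=200/np.tan(np.radians(c["fov_y"])/2); x,y=np.asarray(u)-c["cx"],np.asarray(v)-c["cy"]; rr=np.hypot(x,y)+1e-9; t=rr/f
    return np.stack([np.sin(t)*x/rr,-np.sin(t)*y/rr,-np.cos(t)],-1)
def wray(c,T,u,v,z):
    p,Rm=T; M=np.array(c["tool_from_camera"]); d=wdir(c,u,v)@M[:3,:3].T@Rm.T; o=Rm@M[:3,3]+p
    return o+d*((z-o[2])/d[...,2])[...,None]
def wcloud(c,T,dep):
    p,Rm=T; M=np.array(c["tool_from_camera"]); H,W=dep.shape; u,v=np.meshgrid(np.arange(W),np.arange(H))
    d=wdir(c,u,v); P=d*(dep/-d[...,2])[...,None]
    return (P@M[:3,:3].T+M[:3,3])@Rm.T+p
def circ(s,trim=3):
    s=np.asarray(s,float)
    for _ in range(trim):
        A=np.c_[2*s[:,:2],np.ones(len(s))]; q=np.linalg.lstsq(A,(s[:,:2]**2).sum(1),rcond=None)[0]
        rad=np.sqrt(q[2]+q[0]**2+q[1]**2); e=abs(np.hypot(*(s[:,:2]-q[:2]).T)-rad); s=s[e<=max(.002,np.percentile(e,85))]
    return q[:2].round(4),rad.round(4),len(s)
E
python3 - <<'E'
from h import *
c=eyes.calibration("wrist"); T=wpose(); p,d=eyes.grab_frame("wrist"); np.savez("w1.npz",p=p,d=d,t=T[0],R=T[1])
cv2.imwrite("pics/w1.png",p[:,:,::-1]); P=wcloud(c,T,d)
for m,ce,s in blobs(p,(20,120,60),(35,255,255)):
    q=P[m]; top=q[q[:,2]>np.percentile(q[:,2],90)-.004]
    (a,b),rad=cv2.minEnclosingCircle(top[:,:2].astype(np.float32))
    print("yellow",ce.round(),s,"top",top.mean(0).round(4),"enc",round(a,4),round(b,4),round(rad,4))
def band(n,c0,w,z0,z1):
    s=P.reshape(-1,3); s=s[(abs(s[:,0]-c0[0])<w)&(abs(s[:,1]-c0[1])<w)&(s[:,2]>z0)&(s[:,2]<z1)]
    if len(s)<9: print(n,len(s));return
    (a,b),rad=cv2.minEnclosingCircle(s[:,:2].astype(np.float32)); print(n,len(s),round(a,4),round(b,4),round(rad,4),np.median(s[:,2]).round(4))
band("nest",(.528,.091),.045,.041,.049)
band("pan",(.603,.293),.05,.085,.098)
t=np.load("top.npz"); ct=eyes.calibration("top"); Q=cloud("top",t["d"],ct).reshape(-1,3)
s=Q[(Q[:,2]>.1)&(Q[:,1]>.0)&(Q[:,1]<.2)&(Q[:,0]>.5)]; print("pump front x pct",np.percentile(s[:,0],[0,.5,2,10]).round(3), "zmax",s[:,2].max())
s=Q[(Q[:,2]>.004)&(abs(Q[:,0]-.39)<.06)&(abs(Q[:,1]-.322)<.075)]; s=s[np.hypot(s[:,0]-.39,s[:,1]-.322)>.028]; print("near B",len(s),s.min(0) if len(s) else 0,s.max(0) if len(s) else 0)
E
```

```text
yellow [544.  47.] [534  15  17  67 451] top [0.2728 0.5144 0.0126] enc 0.3101 0.3609 0.1672
yellow [528.  45.] [524  17  11  57 256] top [0.2772 0.4844 0.0094] enc 0.2739 0.4902 0.0399
yellow [606. 276.] [599 266  15  21 198] top [0.6289 0.7345 0.0582] enc 0.5031 0.4841 0.3121
nest 1424 0.5295 0.0896 0.0405 0.0436
pan 1540 0.606 0.2831 0.0428 0.0896
pump front x pct [0.6   0.602 0.605 0.621] zmax 0.3562222854841174
near B 1053 [0.34256788 0.25651966 0.0040577 ] [0.4467622  0.39612464 0.92035087]
```

View pics/w1.png

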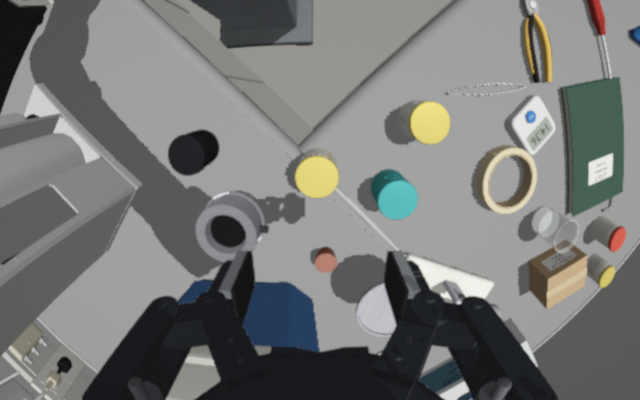

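The wrist view shows pot A at (316,177), pot B at (430,123), turquoise at (396,195) and the nest at (230,228). The pan is partly hidden behind the right finger. The caps look paler here, so I'll refit with a looser mask.

```bash
cat >> h.py <<'E'
def caps(c,T,p,d,lo=(20,60,110)):
    P=wcloud(c,T,d)
    for m,ce,s in blobs(p,lo,(38,255,255),300):
        q=P[m]; zt=np.percentile(q[:,2],80); top=q[abs(q[:,2]-zt)<.005]
        (a,b),rad=cv2.minEnclosingCircle(top[:,:2].astype(np.float32))
        print("yellow",ce.round(),s,"zt",zt.round(4),"mean",top[:,:2].mean(0).round(4),"enc",round(a,4),round(b,4),round(rad,4))
E
python3 - <<'E'
from h import *
c=eyes.calibration("wrist"); w=np.load("w1.npz"); caps(c,(w["t"],w["R"]),w["p"],w["d"])
E
```

```text
yellow [546.  47.] [534  13  18  69 373] zt 0.0125 mean [0.272  0.5158] enc 0.2729 0.5106 0.0491
yellow [429. 122.] [ 410  101   41   44 1414] zt 0.0556 mean [0.3922 0.3212] enc 0.3924 0.3221 0.0237
yellow [316. 176.] [ 294  155   45   44 1527] zt 0.0555 mean [0.4535 0.2012] enc 0.4542 0.2013 0.024
```

Call:
arm_command(
  plan="-0.0036 -0.0028 0 0; 0 0 0.03 0; 0 0 0.04 0; 0 0 0.04 0; 0 0 0.03 0; 0 0 0.02 0; 0 0 0.008 0; 0 0 0 0; 0 0 0 0",
)

```text
clock: 3.15
tcp_pos: [0.4549, 0.2006, 0.0466]
orientation: [-0.002, 3.14, 0.001]
contact_force: [-0.0, 1.3, -1.0]
grip_width: 0.0681
gripper_force: 0.0
```

Call:
arm_command(
  plan="0 0 0 0; 0 0 0 0; 0 0 0 0; 0 0 0 0; 0 0 0 0; 0 0 0 0",
  hand=1,
  grip_force=40,
)

```text
clock: 3.9
tcp_pos: [0.4542, 0.2002, 0.0458]
orientation: [0.002, -3.142, 0.0]
contact_force: [0.2, 0.4, -0.2]
grip_width: -0.0001
gripper_force: 0.0
```

It closed on nothing, so I'll look.

Run:
```python
from h import *
c=eyes.calibration("wrist"); T=wpose(); p,d=eyes.grab_frame("wrist"); np.savez("w2.npz",p=p,d=d,t=T[0],R=T[1])
p2,d2=eyes.grab_frame("scene")
caps(c,T,p,d); print(T)
a=np.zeros((600,640,3),np.uint8); a[:400]=p; s=cv2.resize(p2[180:280,220:380],(320,200)); a[400:,:320]=s; cv2.imwrite("pics/w2.png",a[:,:,::-1])
```

```text
yellow [628.  27.] [620   0  20  73 483] zt 0.0101 mean [0.2772 0.4858] enc 0.2782 0.4986 0.0361
yellow [527. 146.] [ 498  107   60   79 3736] zt 0.0555 mean [0.3918 0.3198] enc 0.3919 0.322 0.0243
yellow [322. 236.] [ 280  208   84   67 3264] zt 0.0554 mean [0.4454 0.2016] enc 0.4536 0.201 0.0237
(array([0.45416787, 0.20022448, 0.04577115]), array([[-9.99999541e-01, -9.56103371e-04, -6.75506856e-05],
       [-9.56101189e-04,  9.99999542e-01, -3.23321150e-05],
       [ 6.75815675e-05, -3.22675149e-05, -9.99999997e-01]]))
```

View pics/w2.png

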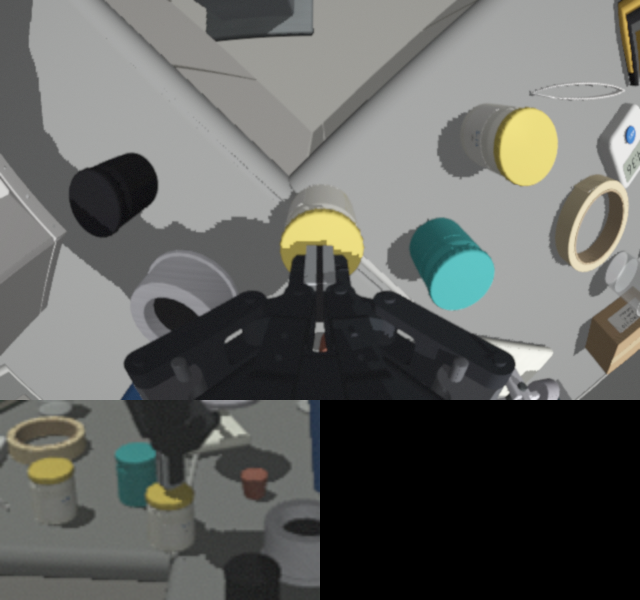

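The closed fingertips (318,250) overlie the cap and the pot hasn't moved (0.4536, 0.201). I need to measure where the tips really are.

Run:
```python
from h import *
c=eyes.calibration("wrist"); w=np.load("w2.npz"); T=(w["t"],w["R"]); P=wcloud(c,T,w["d"])
for v in range(236,300,6): print(v,[P[v,u].round(3).tolist() for u in(308,319,330)])
w=np.load("w1.npz"); P=wcloud(c,(w["t"],w["R"]),w["d"])
print("open, tcp",w["t"])
for v in range(240,300,8): print(v,[P[v,u].round(3).tolist() for u in(240,247,392,400)])
```

```text
236 [[0.445, 0.194, 0.055], [0.445, 0.2, 0.054], [0.445, 0.206, 0.055]]
242 [[0.449, 0.194, 0.055], [0.448, 0.2, 0.055], [0.449, 0.206, 0.054]]
248 [[0.444, 0.194, 0.07], [0.444, 0.2, 0.07], [0.444, 0.205, 0.07]]
254 [[0.371, 0.2, 0.205], [0.444, 0.2, 0.075], [0.445, 0.205, 0.075]]
260 [[0.371, 0.2, 0.205], [0.444, 0.2, 0.081], [0.444, 0.205, 0.081]]
266 [[0.444, 0.195, 0.087], [0.445, 0.2, 0.086], [0.444, 0.205, 0.087]]
272 [[0.445, 0.195, 0.091], [0.444, 0.2, 0.091], [0.444, 0.205, 0.092]]
278 [[0.444, 0.195, 0.096], [0.444, 0.2, 0.097], [0.371, 0.2, 0.205]]
284 [[0.445, 0.195, 0.1], [0.445, 0.2, 0.1], [0.445, 0.204, 0.099]]
290 [[0.444, 0.195, 0.106], [0.449, 0.2, 0.099], [0.444, 0.204, 0.105]]
296 [[0.443, 0.196, 0.111], [0.451, 0.2, 0.1], [0.443, 0.204, 0.11]]
open, tcp [0.44992612 0.20433259 0.21365521]
240 [[0.542, 0.105, 0.032], [0.536, 0.117, 0.043], [0.559, 0.305, -0.002], [0.559, 0.316, -0.001]]
248 [[0.55, 0.105, 0.039], [0.548, 0.115, 0.043], [0.573, 0.307, -0.005], [0.571, 0.318, -0.001]]
256 [[0.439, 0.166, 0.248], [0.44, 0.17, 0.247], [0.44, 0.239, 0.246], [0.44, 0.243, 0.247]]
264 [[0.44, 0.168, 0.254], [0.443, 0.17, 0.249], [0.443, 0.238, 0.249], [0.44, 0.241, 0.254]]
272 [[0.439, 0.17, 0.262], [0.446, 0.17, 0.251], [0.445, 0.238, 0.252], [0.44, 0.239, 0.261]]
280 [[0.442, 0.17, 0.264], [0.449, 0.17, 0.254], [0.448, 0.238, 0.254], [0.44, 0.238, 0.267]]
288 [[0.445, 0.17, 0.266], [0.453, 0.17, 0.255], [0.452, 0.238, 0.255], [0.443, 0.238, 0.269]]
296 [[0.447, 0.17, 0.269], [0.457, 0.17, 0.256], [0.454, 0.238, 0.259], [0.446, 0.238, 0.27]]
```

The measured tips sit about 21 mm above the reported TCP when shut, and about 32 mm above at 68 mm opening. That isn't the 14 mm ahead stated, so I'll go by the measured offset: open, go 42 mm lower and grip.

Call:
arm_command(
  plan="0 0 0 0; 0 0 0 0; 0 0 0 0; 0 0 0 0; 0 0.001 0.014 0; 0 0 0.014 0; 0 0 0.014 0; 0 0 0 0; 0 0 0 0",
  hand=-0.6,
)

```text
clock: 5.12
tcp_pos: [0.4542, 0.2012, 0.0037]
orientation: [0.001, -3.141, 0.0]
contact_force: [0.6, -0.0, 0.1]
grip_width: 0.0681
gripper_force: 0.0
```

Call:
arm_command(
  plan="0 0 0 0; 0 0 0 0; 0 0 0 0; 0 0 0 0; 0 0 0 0; 0 0 0 0",
  hand=1,
  grip_force=40,
)

```text
clock: 5.88
tcp_pos: [0.4546, 0.2012, 0.0045]
orientation: [-0.001, 3.141, 0.001]
contact_force: [-0.5, -0.9, 6.9]
grip_width: 0.0443
gripper_force: 40.3
```

Call:
arm_command(
  plan="0 0 -0.02 0; 0 0 -0.03 0; 0 0 -0.04 0; 0 0 -0.03 0; 0 0 0 0; 0 0 0 0; 0 0 0 0",
)

```text
clock: 6.75
tcp_pos: [0.4534, 0.2008, 0.1226]
orientation: [0.002, -3.14, 0.002]
contact_force: [-0.2, -0.6, -1.6]
grip_width: 0.0442
gripper_force: 40.9
```

Call:
arm_command(
  plan="-0.025 0.015 0 0; -0.025 0.015 0 0; -0.025 0.015 0 0; -0.025 0.015 0 0; -0.025 0.016 0 0; -0.0235 0.0155 0 0; 0 0 0 0; 0 0 0 0; 0 0 0 0",
)

```text
clock: 7.88
tcp_pos: [0.6018, 0.2921, 0.1233]
orientation: [0.001, -3.14, 0.001]
contact_force: [0.0, -0.3, -1.4]
grip_width: 0.0444
gripper_force: 40.9
```

Run:
```python
from h import *
c=eyes.calibration("wrist"); T=wpose(); o=r.get_obs(); print(T[0].round(4),o["contact_force"],o["grip_width"]); p,d=eyes.grab_frame("wrist"); np.savez("w3.npz",p=p,d=d,t=T[0],R=T[1])
P=wcloud(c,T,d); caps(c,T,p,d)
# pan + other geometry
s=P.reshape(-1,3); s=s[(np.hypot(s[:,0]-.603,s[:,1]-.293)<.055)&(s[:,2]>.083)&(s[:,2]<.098)]; print("pan vis",len(s), cv2.minEnclosingCircle(s[:,:2].astype(np.float32)),np.median(s[:,2]))
cv2.imwrite("pics/w3.png",p[:,:,::-1])
```

```text
[0.6018 0.2921 0.1233] [ 0.01901549 -0.34264726 -1.421722  ] 0.04441643078749036
yellow [599. 223.] [577 203  49  39 332] zt 0.0618 mean [0.6247 0.6042] enc 0.6253 0.6108 0.0466
yellow [320. 288.] [ 269  243  101   90 7306] zt 0.1741 mean [0.5984 0.2919] enc 0.6013 0.2918 0.0239
pan vis 6489 ((0.6041852235794067, 0.291220486164093), 0.044168226420879364) 0.08953640020145241
```

View pics/w3.png

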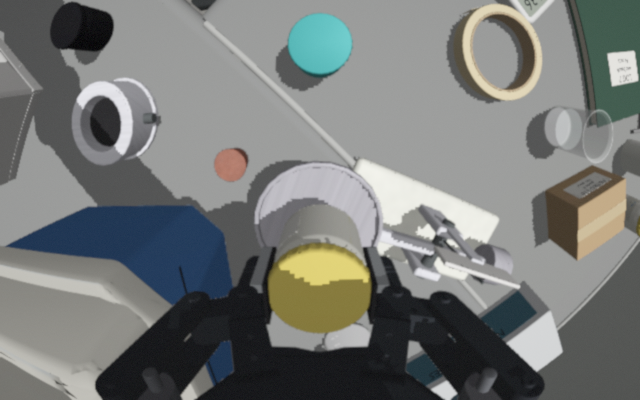

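The pot is held at (320,288), about 2 mm off the pan centre (320,215), with its underside at z≈0.118. Lowering and releasing.

Call:
arm_command(
  plan="-0.0015 0 0.01 0; 0 0 0.01 0; 0 0 0.005 0; 0 0 0.004 0; 0 0 0.003 0; 0 0 0.002 0; 0 0 0 0; 0 0 0 0; 0 0 0 0",
)

```text
clock: 9.05
tcp_pos: [0.6043, 0.2929, 0.09]
orientation: [-0.001, 3.141, 0.0]
contact_force: [0.5, -2.0, -0.2]
grip_width: 0.0443
gripper_force: 41.2
```

Call:
arm_command(
  plan="0 0 0 0; 0 0 0 0; 0 0 0 0; 0 0 0 0; 0 0 0 0; 0 0 0 0; 0 0 0 0; 0 0 0 0; 0 0 0 0; 0 0 0 0; 0 0 0 0; 0 0 0 0; 0 0 0 0; 0 0 0 0",
  hand=-0.6,
)

```text
clock: 10.8
tcp_pos: [0.6041, 0.2929, 0.0898]
orientation: [-0.002, 3.142, 0.0]
contact_force: [-0.2, 0.0, 0.2]
grip_width: 0.0683
gripper_force: 0.0
```

Run:
```python
from h import *
c=eyes.calibration("wrist"); T=wpose(); o=r.get_obs(); print(T[0].round(4),o["contact_force"],o["grip_width"]); p,d=eyes.grab_frame("wrist")
caps(c,T,p,d); P=wcloud(c,T,d).reshape(-1,3)
s=P[(np.hypot(P[:,0]-.604,P[:,1]-.2915)<.041)&(P[:,2]>.05)&(P[:,2]<.1)]; print("pan z",len(s),np.percentile(s[:,2],[25,50,75]))
```

```text
[0.6041 0.2929 0.0898] [-0.18287028  0.00611443  0.17536197] 0.06825699169703846
yellow [617. 234.] [597 213  43  40 419] zt 0.0616 mean [0.6253 0.6003] enc 0.6279 0.6062 0.0409
yellow [320. 287.] [ 267  242  106   90 7314] zt 0.1398 mean [0.6008 0.2928] enc 0.6035 0.2928 0.0237
pan z 6999 [0.0829924  0.08344999 0.08403966]
```

The pan rests at z=0.0837, above the 0.075 level, with the cap top at 0.140. This pot is the light one and is centred within 2 mm, so it stays there. The other pot goes to the nest.

Call:
arm_command(
  plan="0 0 -0.01 0; 0 0 -0.025 0; 0 0 -0.03 0; 0 0 -0.02 0; 0.03 0.004 0 0; 0.04 0.005 0 0; 0.04 0.005 0 0; 0.04 0.005 0 0; 0.03 0.005 0 0; 0.032 0.005 0 0; 0 0 0 0; 0 0 0 0; 0 0 0 0",
)

```text
clock: 12.48
tcp_pos: [0.3932, 0.3214, 0.1749]
orientation: [0.001, 3.141, 0.0]
contact_force: [0.3, -0.2, -1.0]
grip_width: 0.0681
gripper_force: 0.0
```

Run:
```python
from h import *
c=eyes.calibration("wrist"); T=wpose(); print(T[0].round(4)); p,d=eyes.grab_frame("wrist")
caps(c,T,p,d); P=wcloud(c,T,d).reshape(-1,3)
for n,q,z0,z1 in(("nest",(.5285,.09),.040,.049),):
  s=P[(np.hypot(P[:,0]-q[0],P[:,1]-q[1])<.046)&(P[:,2]>z0)&(P[:,2]<z1)]; print(n,len(s),cv2.minEnclosingCircle(s[:,:2].astype(np.float32)) if len(s) else 0)
s=P[(abs(P[:,0]-.392)<.02)&(abs(P[:,1]-.322)<.06)&(abs(P[:,1]-.322)>.028)&(P[:,2]<.1)];print("beside B zmax",s[:,2].max())
```

```text
[0.3932 0.3214 0.1749]
yellow [492.  71.] [476  29  24  86 638] zt 0.0124 mean [0.2713 0.5162] enc 0.2727 0.5104 0.0502
yellow [467.  71.] [462  37  13  69 317] zt 0.0105 mean [0.2763 0.4841] enc 0.2746 0.4886 0.0392
yellow [320. 182.] [ 295  158   51   48 1944] zt 0.0555 mean [0.3915 0.3223] enc 0.3923 0.3219 0.024
yellow [570. 323.] [559 312  22  24 309] zt 0.0554 mean [0.6314 0.7426] enc 0.6332 0.7448 0.0237
nest 1030 ((0.5287290215492249, 0.08952639251947403), 0.040641751140356064)
beside B zmax 0.0013030397321767972
```

Pot B is at (0.392, 0.322) in both views. I'll descend 171 mm and grip.

Call:
arm_command(
  plan="0.001 0.0005 0.03 0; 0 0 0.04 0; 0 0 0.04 0; 0 0 0.03 0; 0 0 0.02 0; 0 0 0.011 0; 0 0 0 0; 0 0 0 0; 0 0 0 0",
)

```text
clock: 13.65
tcp_pos: [0.3916, 0.3226, 0.0046]
orientation: [-0.001, 3.141, 0.002]
contact_force: [-0.3, -0.3, -0.5]
grip_width: 0.0682
gripper_force: 0.0
```

Call:
arm_command(
  plan="0 0 0 0; 0 0 0 0; 0 0 0 0; 0 0 0 0; 0 0 0 0; 0 0 0 0",
  hand=1,
  grip_force=60,
)

```text
clock: 14.4
tcp_pos: [0.3914, 0.3222, 0.0047]
orientation: [-0.001, 3.141, 0.0]
contact_force: [-1.5, -2.0, 8.3]
grip_width: 0.0437
gripper_force: 59.8
```

Call:
arm_command(
  plan="0 0 -0.02 0; 0 0 -0.03 0; 0 0 -0.03 0; 0 0 -0.02 0; 0 0 0 0; 0 0 0 0; 0 0 0 0",
)

```text
clock: 15.28
tcp_pos: [0.3904, 0.3216, 0.1027]
orientation: [0.002, -3.14, 0.002]
contact_force: [0.3, -0.8, -2.0]
grip_width: 0.0435
gripper_force: 61.4
```

Call:
arm_command(
  plan="-0.02 -0.022 0 0; -0.03 -0.033 0 0; -0.03 -0.033 0 0; -0.03 -0.033 0 0; -0.028 -0.026 0 0; 0 0 0 0; 0 0 0 0; 0 0 0 0",
)

```text
clock: 16.27
tcp_pos: [0.5281, 0.1765, 0.1033]
orientation: [0.005, -3.14, -0.0]
contact_force: [-0.9, -0.2, -2.5]
grip_width: 0.0435
gripper_force: 61.5
```

Run:
```python
from h import *
c=eyes.calibration("wrist"); T=wpose(); print(T[0].round(4)); p,d=eyes.grab_frame("wrist"); np.savez("w4.npz",p=p,d=d,t=T[0],R=T[1])
caps(c,T,p,d); P3=wcloud(c,T,d); P=P3.reshape(-1,3)
rad=np.hypot(P[:,0]-.5285,P[:,1]-.0898)
rim=P[(rad<.048)&(abs(P[:,2]-.0445)<.004)]; (a,b),q=cv2.minEnclosingCircle(rim[:,:2].astype(np.float32)); print("rim",len(rim),a,b,q)
# inner & outer edge radial profile by angle
for it in range(3):
    r_=np.hypot(rim[:,0]-a,rim[:,1]-b); an=np.floor(np.degrees(np.arctan2(rim[:,1]-b,rim[:,0]-a))/10)
    inn=[]
    for k in np.unique(an):
        g=rim[an==k]; rr=r_[an==k]
        if len(g)>4: inn.append(g[np.argmin(rr)])
    q=circ(inn); print("bore",q); a,b=q[0]
seat=P[(rad<.02)&(P[:,2]<.043)]; print("in bore z",np.percentile(seat[:,2],[5,50,90]).round(4) if len(seat) else 0)
cv2.imwrite("pics/w4.png",p[:,:,::-1])
```

```text
[0.5281 0.1765 0.1033]
yellow [320. 290.] [ 269  245  101   90 7271] zt 0.154 mean [0.5259 0.1762] enc 0.5289 0.1764 0.0239
yellow [508. 338.] [496 328  23  25 300] zt 0.1398 mean [0.587  0.3025] enc 0.59 0.3026 0.0154
rim 3886 0.529209315776825 0.08960563689470291 0.04034433513879776
bore (array([0.5292, 0.0894]), np.float64(0.0263), 36)
bore (array([0.5292, 0.0894]), np.float64(0.0262), 36)
bore (array([0.5292, 0.0894]), np.float64(0.0262), 36)
in bore z [0.0306 0.0317 0.0325]
```

View pics/w4.png

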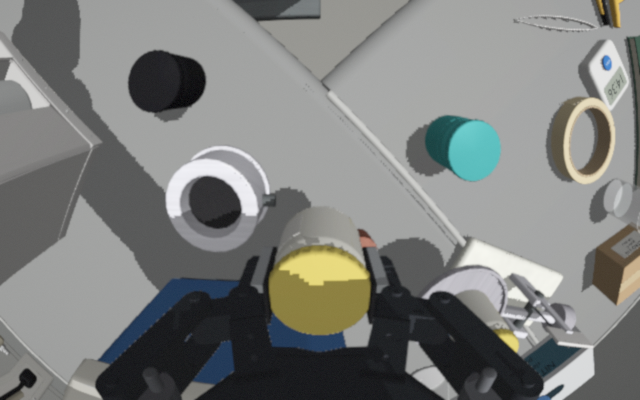

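The nest bore (215,203) is at (0.5292, 0.0894), r 26.2 mm, with the seat at z≈0.032. The pot hangs straight and needs only -87 mm in y.

Call:
arm_command(
  plan="-0.0003 -0.022 0 0; 0 -0.025 0 0; 0 -0.025 0 0; 0 -0.015 0 0; 0 0 0 0; 0 0 0 0; 0 0 0 0",
)

```text
clock: 17.2
tcp_pos: [0.5296, 0.0897, 0.1038]
orientation: [0.004, -3.142, -0.001]
contact_force: [0.0, -0.1, -2.1]
grip_width: 0.0438
gripper_force: 61.6
```

Run:
```python
from h import *
c=eyes.calibration("wrist"); T=wpose(); print(T[0].round(4)); p,d=eyes.grab_frame("wrist"); print(T[0].round(4),np.array(r.get_obs()["tcp_pos"]).round(4),r.get_obs()["contact_force"])
caps(c,T,p,d)
```

```text
[0.5296 0.0897 0.1038]
[0.5296 0.0897 0.1038] [0.5296 0.0895 0.1038] [ 0.18568534  0.50052204 -2.46560094]
yellow [320. 290.] [ 269  245  101   90 7302] zt 0.1545 mean [0.5273 0.0894] enc 0.53 0.0895 0.0239
yellow [575. 332.] [ 552  307   45   50 1246] zt 0.1397 mean [0.601  0.2896] enc 0.6032 0.292 0.0243
```

Call:
arm_command(
  plan="0.0005 0 0.015 0; 0 0 0.018 0; 0 0 0.012 0; 0 0 0.01 0; 0 0 0.007 0; 0 0 0 0; 0 0 0 0; 0 0 0 0",
)

```text
clock: 18.25
tcp_pos: [0.5295, 0.0884, 0.0423]
orientation: [-0.001, 3.141, 0.001]
contact_force: [-0.7, -0.3, -2.0]
grip_width: 0.0437
gripper_force: 61.6
```

Call:
arm_command(
  plan="0 0 0.002 0; 0 0 0.002 0; 0 0 0.002 0; 0 0 0.002 0; 0 0 0 0; 0 0 0 0",
)

```text
clock: 19.0
tcp_pos: [0.5291, 0.0884, 0.0337]
orientation: [-0.002, 3.141, 0.0]
contact_force: [-0.7, -0.3, -1.1]
grip_width: 0.0444
gripper_force: 61.8
```

Call:
arm_command(
  plan="0 0 0.001 0; 0 0 0.001 0; 0 0 0 0; 0 0 0 0",
)

```text
clock: 19.5
tcp_pos: [0.5292, 0.0883, 0.0318]
orientation: [-0.002, 3.141, 0.0]
contact_force: [-0.0, -0.8, 1.4]
grip_width: 0.0436
gripper_force: 61.9
```

Call:
arm_command(
  plan="0 0 0.001 0; 0 0 0 0; 0 0 0 0",
)

```text
clock: 19.88
tcp_pos: [0.5292, 0.0884, 0.0308]
orientation: [-0.002, 3.141, 0.0]
contact_force: [-0.6, 1.8, 0.4]
grip_width: 0.0439
gripper_force: 61.9
```

Call:
arm_command(
  plan="0 0 0.001 0; 0 0 0 0; 0 0 0 0",
)

```text
clock: 20.25
tcp_pos: [0.5291, 0.0883, 0.0298]
orientation: [-0.002, 3.142, 0.0]
contact_force: [0.4, 0.5, 0.5]
grip_width: 0.0439
gripper_force: 61.9
```

Call:
arm_command(
  plan="0 0 0.001 0; 0 0 0 0; 0 0 0 0",
)

```text
clock: 20.62
tcp_pos: [0.5291, 0.0883, 0.0287]
orientation: [-0.002, 3.142, 0.0]
contact_force: [-0.1, 0.0, 1.5]
grip_width: 0.0436
gripper_force: 61.9
```

Call:
arm_command(
  plan="0 0 0.001 0; 0 0 0 0; 0 0 0 0",
)

```text
clock: 21.0
tcp_pos: [0.5292, 0.0884, 0.028]
orientation: [-0.001, 3.141, 0.0]
contact_force: [0.3, 0.3, 5.4]
grip_width: 0.0437
gripper_force: 62.3
```

Call:
arm_command(
  plan="0 0 0.0007 0; 0 0 0 0; 0 0 0 0",
)

```text
clock: 21.38
tcp_pos: [0.5294, 0.0884, 0.0279]
orientation: [-0.001, 3.141, 0.0]
contact_force: [-2.9, 0.3, 12.5]
grip_width: 0.0436
gripper_force: 62.9
```

On the stop: the force is rising at about 10 N/mm, with roughly 15 N on the seat including the pot's weight. Holding here, then releasing.

Call:
arm_command(
  plan="0 0 0.0001 0; 0 0 0 0; 0 0 0 0; 0 0 0 0; 0 0 0 0; 0 0 0 0",
)

```text
clock: 22.12
tcp_pos: [0.5294, 0.0884, 0.0279]
orientation: [-0.001, 3.141, 0.001]
contact_force: [-3.1, -0.8, 13.3]
grip_width: 0.0434
gripper_force: 63.0
```

Call:
arm_command(
  plan="0 0 -0.0006 0; 0 0 -0.0006 0; 0 0 0 0; 0 0 0 0",
)

```text
clock: 22.62
tcp_pos: [0.5292, 0.0884, 0.0281]
orientation: [-0.002, 3.142, 0.0]
contact_force: [0.2, -0.1, 1.0]
grip_width: 0.0434
gripper_force: 61.9
```

Call:
arm_command(
  plan="0 0 0 0; 0 0 0 0; 0 0 0 0; 0 0 0 0; 0 0 0 0; 0 0 -0.01 0; 0 0 -0.03 0; 0 0 -0.04 0; 0 0 -0.04 0; 0.03 0 0 0; 0.03 0 0 0; 0 0 0 0; 0 0 0 0",
  hand=-0.6,
)

```text
clock: 24.25
tcp_pos: [0.47, 0.0884, 0.1489]
orientation: [-0.002, 3.14, 0.001]
contact_force: [0.4, -0.0, -0.6]
grip_width: 0.0684
gripper_force: 0.0
```

Run:
```python
from h import *
c=eyes.calibration("wrist"); T=wpose(); print(T[0].round(4)); p,d=eyes.grab_frame("wrist"); caps(c,T,p,d)
cv2.imwrite("pics/w5.png",p[:,:,::-1])
```

```text
[0.47   0.0884 0.1489]
yellow [319. 264.] [ 293  240   54   48 2037] zt 0.0788 mean [0.5278 0.0884] enc 0.5296 0.0881 0.0238
yellow [533. 342.] [518 329  28  30 563] zt 0.1398 mean [0.5947 0.2962] enc 0.6035 0.2921 0.0242
```

View pics/w5.png

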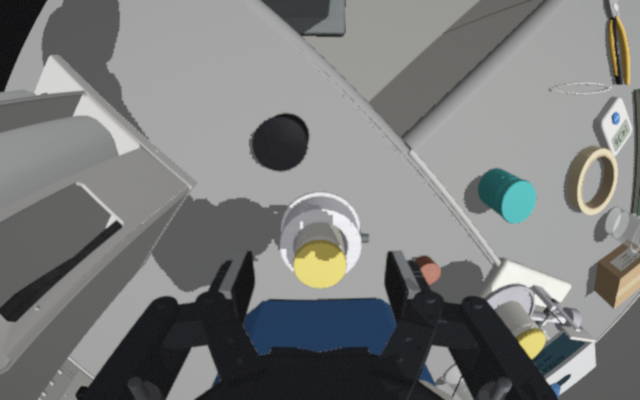

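The heavy pot is in the nest (320,264) with its top at 0.079, about 1 mm off centre. The light pot is on the raised pan (533,342), and the gripper is clear.

```bash
python3 -c "
from bench import ticket
print(ticket.hand_in())"
```

```text
the job is handed in; nothing more can be done
None
```

The job is handed in, though no verdict came back: the heavy pot is in the nest, pressed on its stop with about 15 N, and the light pot stands alone near the middle of the raised pan.

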